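# Load a thin-glass vial into the analyser and shut its tray

## Task

The amber vial with the white cap, leaning in the white rack, is thin glass: hold it only lightly, take it out without disturbing its neighbours or the other things on the bench, and set it down gently, upright, in the blue bay of the analyser's open tray. Let it go, then push the tray fully shut without slamming it, with the vial still standing in the bay.

Things in the scene. Friction and masses are not known exactly. Their poses are not given: they have to be found in the camera images.
- amber_vial: The vial to load: brown thin glass, diameter 36 mm up to 72 mm, white cap (dia 29) from 78 to its top at 94 mm; 75 to 150 g. Origin: centre of underside, z along its axis to the cap. Starts leaning 0.45 rad from vertical, to the rack's -x. Breaks if squeezed over 35 N per finger (grip with 20 to 28) or if it meets tray or analyser with over 20 N; let go with its foot within 5 mm of the floor.
- white_bottle: A neighbour in the rack, leave alone: same shape and size as the amber vial, white with a red cap. Origin: centre of its underside, z along its axis.
- green_bottle: A neighbour in the rack, leave alone: same shape and size as the amber vial, green with a black cap. Origin: centre of its underside, z along its axis.
- rack: Fixed white rack, 110 x 270 mm, for three leaning bottles 90 mm apart along its y (y -90, 0, 90 mm; any bottle in any place). Origin: centre of underside; -x points roughly to the robot. Each bottle leans on a wall on the -x side reaching 50 mm up it, between cheeks reaching 22 mm up it; above that its sides are free (54 mm to the next bottle). Draw a bottle out along its own axis.
- analyser: Fixed blue and white analyser, 260 deep (x) x 280 wide (y) x 150 mm high, screen on top to 205 mm. Origin: middle of the foot of its face, which looks along -x to the robot; the case runs to x = 260 mm. The tray slides through an opening in it, 160 mm wide, 20 to 132 mm above the bench. The face rises over the tray, so the tool that pushes the tray home must lean back to the robot.
- bay (a point): Centre of the floor of the tray's blue square bay: 70 x 70 mm inside, walls 16 mm high, floor 30 mm above the bench. Axes as the analyser's (x into it, z up); moves with the tray. On the -x side, 60 mm from here, is the outer face of the tray's white front panel: flat, no handle, 156 mm wide, 12 to 74 mm above the bench. On the +x side, 45 mm from here, a reagent pack 34 mm tall begins.
- tray (a joint): How far the tray is out, in m: 0 is shut (the panel's outer face then stands 20 mm proud of the analyser's face), 0.115 to 0.14 at the start. It slides along the analyser's x with about 2 N of friction plus drag and stays where it is left; over 0.35 m/s counts as slammed.
- blue_cap_tube: Bystander: upright translucent tube with blue cap, 34 mm diameter, 113 mm high, near the rack. Origin: centre of its underside.
- tube: Bystander: upright pale tube with a white label, 30 mm diameter, 115 mm high, near the rack. Origin: centre of its underside.
- carton: Bystander: white and blue carton 70 x 110 x 80 mm. Origin: centre of its underside.
- beaker: Bystander: glass beaker, 70 mm diameter, 80 mm high. Origin: centre of its underside.
- mouse: Bystander: white computer mouse, 100 x 60 mm, 32 mm high. Origin: centre of its underside.

How it is judged:
By the outcome, as a careful person would: the job done as asked, in the order asked, and still so for the second after the job is handed in, with the robot touching nothing.
It also fails if it takes over 66 s, if anything falls off the work surface, if the arm or the gripper's body presses on something with over 40 N, if the wrist force passes 120 N, or if a joint passes its speed limit or range.

## Robot

A 7-joint arm with a two-finger parallel gripper is mounted at the origin on the work surface. World frame = base frame: x ahead of the robot, y to its left, z up, the work surface at z = 0. Lengths are in m, angles in rad, forces in N, time in s.
With the tool pointing down it reaches from about 0.35 to 0.9 m from the base axis. Payload 8.1 kg.
Tool frame: the origin (TCP) lies at the very end of the fingers, on their centre line; the grasp point (between the pads) lies grip_point_offset behind it (grip_point_offset is the distance from the TCP to the grasp point, in m); z points along the fingers, y is the direction in which the jaws open and shut (so a half turn about z gives the same grasp; the last joint's range is limited). The gripper opens to 92 mm and grips with 3 to 60 N. Pads are 19 mm wide; open, the fingers measure 130 mm over their backs; the gripper's body (75 mm by 190 mm) begins 47 mm behind the grasp point.
Start: joints at [0.997, 0.434, 0.025, 1.573, -0.012, 1.134, -0.075], TCP at [0.283, -0.557, 0.227] pointing down, gripper open.
Joint ranges: [-2.62, 2.62], [-0.44, 2.09], [-1.27, 1.32], [0.08, 2.57], [-1.32, 4.46], [0.12, 2], [-2.74, 2.74]. Speed limits (rad/s): [2.22, 2.22, 3.01, 3.01, 3.14, 3.14, 3.14].

## Interface

Orientations are given as a rotation vector (axis times angle).
In Python, from cell import * gives the robot as it stands.
- The arm moves only by the tool drive_tool, never from a script. Its argument "increments" is a list of rows, each an object of numbers: "grip": the gripper's target within -1 to 1 (shut at 1, half-way at 0, fully open at -1); "tx", "ty", "tz": the shift along the world's x, y, z normalised to -1 to 1, where 1 is 400 mm; "turn": the turn about the world's z normalised to -1 to 1, where 1 is 60 degrees. In form: [{"grip": .., "tx": .., "ty": .., "tz": .., "turn": ..}, ...]. A call has 1 to 20 rows; each row is the pose to reach, as a shift and turn from the pose measured when the call began; what a row does not reach only later rows make up. A row lasts 1/10 s, in which the tool goes at most 50 mm and 8.59 degrees, less where a joint would pass 70% of its speed; a pose out of reach is approached as far as the arm can. A call with a number of a shift or a turn outside -1 to 1 is refused whole. A call with a gripper value outside its range is refused whole. The fingers move at their own pace and stop on an object; "newtons" is the grip in N (left out, the last holds). Time passes only in rows, so rows that repeat a pose let the fingers close. It gives the time, the measured TCP pose, the force and the opening at its end, in the units of the state.
- observe(): the state, without advancing time (a new reading comes with each control period).
- get_image(name): name is "scene" or "top"; returns the picture (384x512x3 uint8, red, green, blue); there is no depth.
- camera_info(name): a dict with "fx", "fy", "cx", "cy" (pixels), "distortion" ([k1, k2, p1, p2, k3] as OpenCV has them; the pictures are not rectified), "eye" and "rotation" of the camera in the world. Camera axes: x right, y down, z forward; pixel columns grow to the right and rows downward; lengths in m; the calibration is good to about 2 mm. A picture is of the moment at which its call begins. camera_info takes no time and is no camera call.
- sign_off(): hands the job in, once; it reports no verdict.
The state is a dict: "clock": time; "joints": joint angles; "dq": joint speeds; "joint_efforts": joint torques, N m; "position": TCP position; "ee_rot": TCP orientation; "force": force on the tool from outside, world axes, zero at the start; "ft_torque": the same for the moment, N m; "width": opening from 0.0 (shut) to 1.0 (fully open).
Only numpy, scipy, OpenCV 4.12 (cv2) and the standard library are available. Lean on these libraries where they do the work, as an engineer would, in place of code of your own. Each camera call takes 0.05 s, during which the arm holds its last target. There are 200 camera calls.

## Working session

There is one attempt and no reset: what is moved stays moved. The work goes in short steps, Python scripts to look and compute and a tool call to move; the robot and the scene stay as the last step left them, time stands still between calls to the robot, and variables do not carry over. Pictures are saved under pics/ and viewed, about 8 in all and at most 12, crops included, and the job is handed in when it is done.

Besides the shell and the picture viewer there is one more tool, called after ">>>" as a command line: name --argument value ..., lists and objects as JSON in quotes. drive_tool: Moves the arm, as the interface text tells. Its arguments: {"type":"object","properties":{"increments":{"type":"array","items":{"type":"object","properties":{"grip":{"type":"number"},"tx":{"type":"number"},"ty":{"type":"number"},"tz":{"type":"number"},"turn":{"type":"number"}}}},"newtons":{"type":"number"}},"required":["increments"]}

```bash
mkdir -p pics; ls; cat > h.py <<'E'
from cell import *
import numpy as np, cv2
from scipy.spatial.transform import Rotation as R
def K(c): return np.array([[c['fx'],0,c['cx']],[0,c['fy'],c['cy']],[0,0,1.]])
def ray(n,uv):
    c=camera_info(n); p=cv2.undistortPoints(np.array(uv,float).reshape(-1,1,2),K(c),np.array(c['distortion'])).reshape(-1,2)
    d=np.c_[p,np.ones(len(p))]@np.array(c['rotation']).T
    return np.array(c['eye']),d/np.linalg.norm(d,axis=1)[:,None]
def onz(n,uv,z):
    e,d=ray(n,uv); return e+d*((z-e[2])/d[:,2])[:,None]
def tri(n1,u1,n2,u2):
    a,d=ray(n1,[u1]);b,f=ray(n2,[u2]);d=d[0];f=f[0]
    s=np.linalg.lstsq(np.c_[d,-f],b-a,rcond=None)[0]
    p,q=a+s[0]*d,b+s[1]*f
    return (p+q)/2,np.linalg.norm(p-q)
def proj(n,P):
    c=camera_info(n);Rm=np.array(c['rotation']).T
    return cv2.projectPoints(np.array(P,float).reshape(-1,3),cv2.Rodrigues(Rm)[0],-Rm@np.array(c['eye']),K(c),np.array(c['distortion']))[0].reshape(-1,2)
def snap(n,f):
    im=get_image(n); cv2.imwrite('pics/'+f,im[:,:,::-1]); return im
E
python3 - <<'E'
from h import *
np.set_printoptions(precision=4,suppress=True)
s=observe();print(s);print(R.from_rotvec(s['ee_rot']).as_matrix(),grip_point_offset if 'grip_point_offset' in globals() else None)
a=snap('scene','s0.png');b=snap('top','t0.png')
for n in('scene','top'):print(camera_info(n))
import cell;print([x for x in dir(cell) if x[0]!='_'])
E
python3 -c "
import cv2
for n in 'st': cv2.imwrite(f'pics/{n}0b.png',cv2.resize(cv2.imread(f'pics/{n}0.png'),(800,600),interpolation=cv2.INTER_CUBIC))"
```

```text
pics
{'clock': 0.0, 'joints': array([ 0.9974,  0.4352,  0.025 ,  1.5741, -0.0116,  1.134 , -0.0751]), 'dq': array([-0.0006,  0.0016, -0.0006, -0.0019, -0.0011,  0.0008,  0.0014]), 'joint_efforts': array([  0.0004, -66.7846,   0.9851, -31.4465,  -0.0605,   0.0428,
         0.0001]), 'position': array([ 0.2832, -0.5566,  0.2259]), 'ee_rot': array([-3.0535, -0.7322,  0.0008]), 'force': array([ 0.6186,  0.2247, -0.2599]), 'ft_torque': array([ 0.0402, -0.0266,  0.066 ]), 'width': 1.001298953126075}
[[ 0.8913  0.4535 -0.0009]
 [ 0.4535 -0.8913  0.0014]
 [-0.0002 -0.0016 -1.    ]] 0.0188
{'fx': 411.84361953194207, 'fy': 411.84361953194207, 'cx': 259.80277635015216, 'cy': 193.5860010272161, 'distortion': array([-0.0763,  0.    ,  0.    ,  0.    ,  0.    ]), 'eye': array([ 0.5709, -0.9365,  1.0471]), 'rotation': array([-2.391 , -0.0878,  0.0269])}
{'fx': 383.12079236607445, 'fy': 383.12079236607445, 'cx': 258.7910412665652, 'cy': 191.64743054687875, 'distortion': array([-0.071,  0.   ,  0.   ,  0.   ,  0.   ]), 'eye': array([ 0.4184, -0.0084,  1.3612]), 'rotation': array([-2.2095,  2.148 , -0.0976])}
['PlanningError', 'camera_info', 'get_image', 'grip_point_offset', 'observe', 'sign_off']
```

View pics/s0b.png

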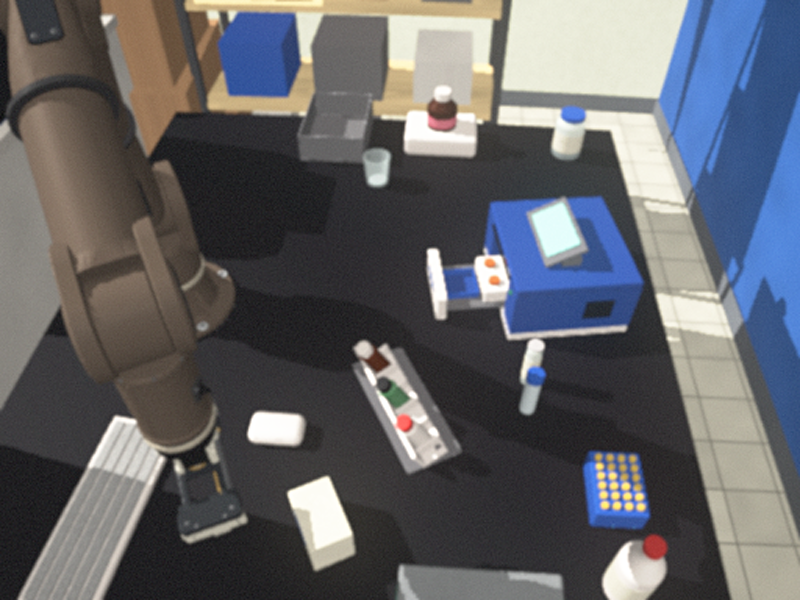

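View pics/t0b.png

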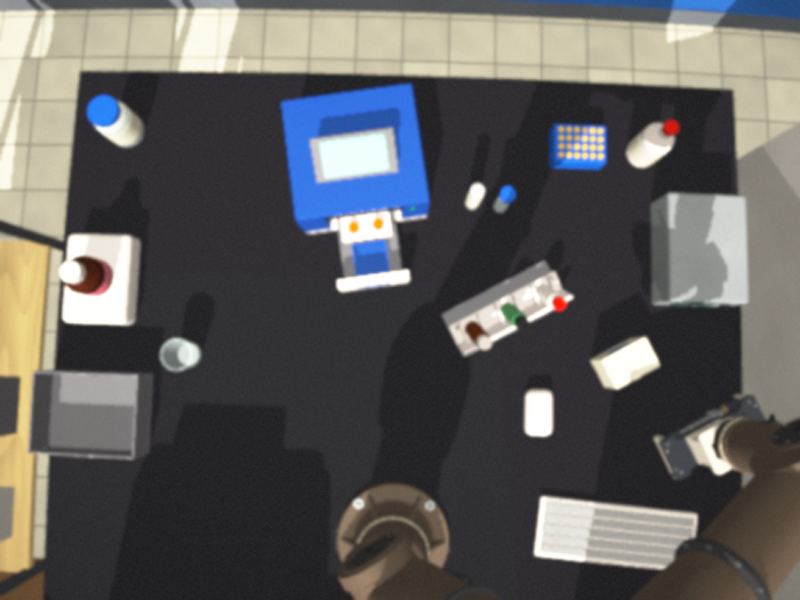

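```bash
python3 - <<'E'
s=open('h.py').read()
s=s.replace("np.array(c['rotation']).T\n    return np.array(c['eye'])","rot(c).T\n    return np.array(c['eye'])").replace("Rm=np.array(c['rotation']).T","Rm=rot(c).T")
s=s.replace("def ray","def rot(c): return R.from_rotvec(c['rotation']).as_matrix()\ndef ray")
open('h.py','w').write(s)
import cv2,numpy as np
a=cv2.imread('pics/t0.png');b=cv2.imread('pics/s0.png')
def crop(im,x,y):  # 80x60 at 5x w/ ticks
    c=cv2.resize(im[y:y+60,x:x+80],(400,300),interpolation=cv2.INTER_CUBIC)
    for k in range(0,80,10):
        cv2.putText(c,str(x+k),(k*5,8),0,.3,(0,255,255)); cv2.line(c,(k*5,10),(k*5,14),(0,255,255))
    for k in range(0,60,10):
        cv2.putText(c,str(y+k),(0,k*5+4),0,.3,(0,255,255)); cv2.line(c,(20,k*5),(24,k*5),(0,255,255))
    return c
cv2.imwrite('pics/m0.png',np.vstack([np.hstack([crop(a,282,170),crop(a,200,128)]),np.hstack([crop(b,220,213),crop(b,265,150)])]))
E
python3 - <<'E'
from h import *
np.set_printoptions(precision=4,suppress=True)
print(proj('top',[0,0,0.05]),proj('scene',observe()['position'])*1.5625,proj('top',observe()['position'])*1.5625)
E
```

```text
[[251.0057 349.2772]] [[213.6605 495.7064]] [[686.6088 429.1655]]
```

View pics/m0.png

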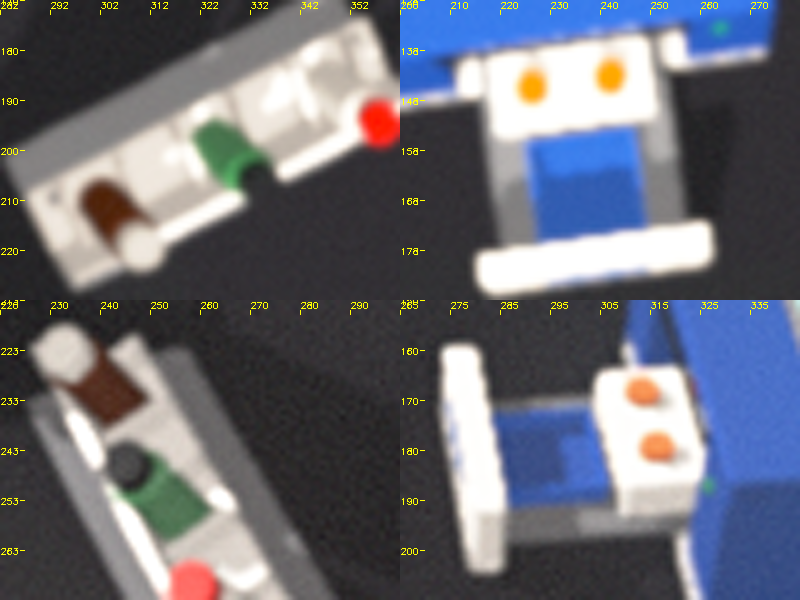

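```bash
python3 - <<'E'
from h import *
np.set_printoptions(precision=4,suppress=True)
T=lambda x,y:(282+x/5,170+y/5); T2=lambda x,y:(200+(x-400)/5,128+y/5)
S=lambda x,y:(220+x/5,213+(y-300)/5); S2=lambda x,y:(265+(x-400)/5,150+(y-300)/5)
P={}
for n,a,b in [('amber',T(140,248),S(62,352)),('green',T(258,178),S(130,463)),('red',T(380,122),S(193,582)),
  ('panelL?',T2(477,252),S2(445,345)),('panelR',T2(713,225),S2(485,520)),('dotL',T2(533,87),S2(643,391)),('dotR',T2(610,75),S2(658,447))]:
    P[n]=tri('top',a,'scene',b); print(n,P[n])
d=P['amber'][0]-P['red'][0]; print('rack yaw',np.degrees(np.arctan2(d[1],d[0])),np.linalg.norm(d))
print('panel outer top edge z=.074',onz('top',[T2(482,292),T2(713,263)],.074))
print('panel inner top edge',onz('top',[T2(476,252),T2(711,223)],.074))
print('scene panel outer top edge z=.074',onz('scene',[S2(443,346),S2(473,512)],.074))
print('bay floor corners near', onz('top',[T2(536,242),T2(645,228)],.03), 'pack edge front top',onz('top',[T2(495,138),T2(657,120)],.064))
print('analyser face top z~.15 corners', onz('top',[(307/1.5625,230/1.5625),(428/1.5625,215/1.5625)],.15))
E
```

```text
amber (array([ 0.4406, -0.1823,  0.0985]), np.float64(0.0014047198620124274))
green (array([ 0.4885, -0.2597,  0.0996]), np.float64(0.0007048207840707181))
red (array([ 0.5286, -0.3392,  0.1055]), np.float64(0.003133255720782269))
panelL? (array([0.5597, 0.1349, 0.077 ]), np.float64(0.020653680398932475))
panelR (array([ 0.5887, -0.0231,  0.0681]), np.float64(0.010848790870345433))
dotL (array([0.6868, 0.1035, 0.0696]), np.float64(0.002224177941147334))
dotR (array([0.6965, 0.0511, 0.0683]), np.float64(0.0013704404359627669))
rack yaw 119.30147387432986 0.1800679205476845
panel outer top edge z=.074 [[ 0.5433  0.1324  0.074 ]
 [ 0.5674 -0.023   0.074 ]]
panel inner top edge [[ 0.5704  0.1375  0.074 ]
 [ 0.5947 -0.0209  0.074 ]]
scene panel outer top edge z=.074 [[ 0.5482  0.1342  0.074 ]
 [ 0.5753 -0.0234  0.074 ]]
bay floor corners near [[0.5838 0.1008 0.03  ]
 [0.5958 0.0248 0.03  ]] pack edge front top [[0.6506 0.1287 0.064 ]
 [0.6662 0.018  0.064 ]]
analyser face top z~.15 corners [[ 0.6606  0.1931  0.15  ]
 [ 0.6989 -0.0548  0.15  ]]
```

>>> drive_tool --increments '[{"grip":-0.3,"tx":0.2,"ty":0.3,"tz":0.5,"turn":-0.3},{"grip":-0.3,"tx":0.54,"ty":1.0,"tz":0.68,"turn":-0.73},{"grip":-0.3,"tx":0.54,"ty":1.0,"tz":0.68,"turn":-0.73},{"grip":-0.3,"tx":0.54,"ty":1.0,"tz":0.68,"turn":-0.73},{"grip":-0.3,"tx":0.54,"ty":1.0,"tz":0.68,"turn":-0.73},{"grip":-0.3,"tx":0.54,"ty":1.0,"tz":0.68,"turn":-0.73},{"grip":-0.3,"tx":0.54,"ty":1.0,"tz":0.68,"turn":-0.73},{"grip":-0.3,"tx":0.54,"ty":1.0,"tz":0.68,"turn":-0.73},{"grip":-0.3,"tx":0.54,"ty":1.0,"tz":0.68,"turn":-0.73},{"grip":-0.3,"tx":0.54,"ty":1.0,"tz":0.68,"turn":-0.73},{"grip":-0.3,"tx":0.54,"ty":1.0,"tz":0.68,"turn":-0.73},{"grip":-0.3,"tx":0.54,"ty":1.0,"tz":0.68,"turn":-0.73},{"grip":-0.3,"tx":0.54,"ty":1.0,"tz":0.68,"turn":-0.73},{"grip":-0.3,"tx":0.54,"ty":1.0,"tz":0.68,"turn":-0.73}]'

```text
clock: 1.5
position: [0.4986, -0.1578, 0.4973]
ee_rot: [-3.107, 0.462, 0.002]
force: [-0.1, -0.7, 0.9]
width: 0.651
```

>>> drive_tool --increments '[{"tx":0.95,"ty":-0.3},{"tx":0.95,"ty":-0.3},{"tx":0.95,"ty":-0.3},{"tx":0.95,"ty":-0.3},{"tx":0.95,"ty":-0.3},{"tx":0.95,"ty":-0.3},{"tx":0.95,"ty":-0.3},{"tx":0.95,"ty":-0.3},{"tx":0.95,"ty":-0.3},{"tx":0.95,"ty":-0.3}]'

```text
invalid input
```

```bash
python3 - <<'E'
from h import *
np.set_printoptions(precision=3,suppress=True)
s=observe();M=R.from_rotvec(s['ee_rot']).as_matrix();print(s['clock'],s['joints'],s['position']);print(M)
E
```

```text
1.5 [ 0.262  0.176 -0.073  1.285  0.012  1.682 -1.674] [ 0.499 -0.158  0.497]
[[ 0.957 -0.291 -0.001]
 [-0.291 -0.957  0.001]
 [-0.001 -0.001 -1.   ]]
```

>>> drive_tool --increments '[{"grip":-0.3,"tx":0.95,"ty":-0.3,"tz":0,"turn":0},{"grip":-0.3,"tx":0.95,"ty":-0.3,"tz":0,"turn":0},{"grip":-0.3,"tx":0.95,"ty":-0.3,"tz":0,"turn":0},{"grip":-0.3,"tx":0.95,"ty":-0.3,"tz":0,"turn":0},{"grip":-0.3,"tx":0.95,"ty":-0.3,"tz":0,"turn":0},{"grip":-0.3,"tx":0.95,"ty":-0.3,"tz":0,"turn":0},{"grip":-0.3,"tx":0.95,"ty":-0.3,"tz":0,"turn":0},{"grip":-0.3,"tx":0.95,"ty":-0.3,"tz":0,"turn":0},{"grip":-0.3,"tx":0.95,"ty":-0.3,"tz":0,"turn":0},{"grip":-0.3,"tx":0.95,"ty":-0.3,"tz":0,"turn":0}]'

```text
clock: 2.5
position: [0.8022, -0.2561, 0.4377]
ee_rot: [3.098, -0.466, 0.07]
force: [-0.2, 0.2, 0.4]
width: 0.651
```

```bash
cat > st.py <<'E'
from h import *
np.set_printoptions(precision=3,suppress=True)
s=observe();M=R.from_rotvec(s['ee_rot']).as_matrix();print(s['clock'],s['joints'],s['position'],s['force'],s['width']);print(M)
z=M[:,2];print('tilt deg',np.degrees(np.arccos(-z[2])),'dir',np.degrees(np.arctan2(z[1],z[0])),'jaw az',np.degrees(np.arctan2(M[1,1],M[0,1])),'jaw z',M[2,1])
E
python3 st.py
```

```text
2.5 [ 0.2    0.93   0.507  0.185 -0.453  2.002 -1.568] [ 0.802 -0.256  0.438] [-0.211  0.185  0.357] 0.650545411031131
[[ 0.955 -0.294  0.043]
 [-0.294 -0.956 -0.014]
 [ 0.045  0.001 -0.999]]
tilt deg 2.5927936574890835 dir -18.633097435521407 jaw az -107.09408572027432 jaw z 0.001216210261182276
```

>>> drive_tool --increments '[{"grip":-0.3,"tx":0.3,"ty":-0.1,"tz":1,"turn":0},{"grip":-0.3,"tx":0.3,"ty":-0.1,"tz":1,"turn":0},{"grip":-0.3,"tx":0.3,"ty":-0.1,"tz":1,"turn":0},{"grip":-0.3,"tx":0.3,"ty":-0.1,"tz":1,"turn":0},{"grip":-0.3,"tx":0.3,"ty":-0.1,"tz":1,"turn":0},{"grip":-0.3,"tx":0.3,"ty":-0.1,"tz":1,"turn":0}]'

```text
clock: 3.1
position: [0.745, -0.2384, 0.5338]
ee_rot: [3.087, -0.465, 0.151]
force: [0.3, 0.1, -0.2]
width: 0.647
```

```bash
python3 st.py
```

```text
3.1 [ 0.175  0.744  0.37   0.314 -0.286  2.002 -1.564] [ 0.745 -0.238  0.534] [ 0.251  0.123 -0.17 ] 0.6467695892532906
[[ 0.951 -0.294  0.093]
 [-0.293 -0.956 -0.03 ]
 [ 0.098  0.002 -0.995]]
tilt deg 5.625349187161404 dir -18.0051342793177 jaw az -107.12416170844905 jaw z 0.001514424414994612
```

>>> drive_tool --increments '[{"grip":-0.3,"tx":1,"ty":-0.3,"tz":1,"turn":0},{"grip":-0.3,"tx":1,"ty":-0.3,"tz":1,"turn":0},{"grip":-0.3,"tx":1,"ty":-0.3,"tz":1,"turn":0},{"grip":-0.3,"tx":1,"ty":-0.3,"tz":1,"turn":0},{"grip":-0.3,"tx":1,"ty":-0.3,"tz":1,"turn":0},{"grip":-0.3,"tx":1,"ty":-0.3,"tz":1,"turn":0},{"grip":-0.3,"tx":1,"ty":-0.3,"tz":1,"turn":0},{"grip":-0.3,"tx":1,"ty":-0.3,"tz":1,"turn":0},{"grip":-0.3,"tx":1,"ty":-0.3,"tz":1,"turn":0},{"grip":-0.3,"tx":1,"ty":-0.3,"tz":1,"turn":0}]'

```text
clock: 4.1
position: [0.7702, -0.2424, 0.5382]
ee_rot: [3.074, -0.463, 0.231]
force: [-0.5, 0.4, -0.1]
width: 0.654
```

```bash
python3 st.py
```

```text
4.1 [ 0.18   0.791  0.468  0.218 -0.391  2.002 -1.571] [ 0.77  -0.242  0.538] [-0.493  0.437 -0.073] 0.6539943033667242
[[ 0.945 -0.294  0.143]
 [-0.291 -0.956 -0.046]
 [ 0.15   0.002 -0.989]]
tilt deg 8.61809384865102 dir -17.79134304111147 jaw az -107.12629129664244 jaw z 0.0017591528894795906
```

>>> drive_tool --increments '[{"grip":-0.3,"tx":0.3,"ty":-0.1,"tz":1,"turn":0},{"grip":-0.3,"tx":0.3,"ty":-0.1,"tz":1,"turn":0},{"grip":-0.3,"tx":0.3,"ty":-0.1,"tz":1,"turn":0},{"grip":-0.3,"tx":0.3,"ty":-0.1,"tz":1,"turn":0}]'

```text
clock: 4.5
position: [0.7331, -0.2318, 0.6012]
ee_rot: [3.059, -0.46, 0.314]
force: [-0.1, 0.6, -0.8]
width: 0.65
```

>>> drive_tool --increments '[{"grip":-0.3,"tx":0.3,"ty":-0.1,"tz":1,"turn":0},{"grip":-0.3,"tx":0.3,"ty":-0.1,"tz":1,"turn":0},{"grip":-0.3,"tx":0.3,"ty":-0.1,"tz":1,"turn":0},{"grip":-0.3,"tx":0.3,"ty":-0.1,"tz":1,"turn":0}]'

```text
clock: 4.9
position: [0.7051, -0.2238, 0.649]
ee_rot: [3.041, -0.457, 0.394]
force: [0.4, 0.2, -0.2]
width: 0.653
```

>>> drive_tool --increments '[{"grip":-0.3,"tx":0.3,"ty":-0.1,"tz":1,"turn":0},{"grip":-0.3,"tx":0.3,"ty":-0.1,"tz":1,"turn":0},{"grip":-0.3,"tx":0.3,"ty":-0.1,"tz":1,"turn":0},{"grip":-0.3,"tx":0.3,"ty":-0.1,"tz":1,"turn":0}]'

```text
clock: 5.3
position: [0.6824, -0.2175, 0.6894]
ee_rot: [3.021, -0.455, 0.474]
force: [0.9, 0.1, 0.6]
width: 0.648
```

```bash
python3 st.py
```

```text
5.3 [ 0.135  0.545  0.424  0.301 -0.291  2.002 -1.567] [ 0.682 -0.218  0.689] [0.946 0.116 0.554] 0.6479344761823496
[[ 0.91  -0.295  0.292]
 [-0.28  -0.956 -0.094]
 [ 0.307  0.003 -0.952]]
tilt deg 17.87454874335356 dir -17.75472051226944 jaw az -107.14829437528697 jaw z 0.0034133068241140804
```

>>> drive_tool --increments '[{"grip":-0.3,"tx":0.3,"ty":-0.1,"tz":1,"turn":0},{"grip":-0.3,"tx":0.3,"ty":-0.1,"tz":1,"turn":0},{"grip":-0.3,"tx":0.3,"ty":-0.1,"tz":1,"turn":0},{"grip":-0.3,"tx":0.3,"ty":-0.1,"tz":1,"turn":0}]'

```text
clock: 5.7
position: [0.6645, -0.2126, 0.7247]
ee_rot: [2.999, -0.452, 0.554]
force: [0.2, -0.1, -0.0]
width: 0.652
```

>>> drive_tool --increments '[{"grip":-0.3,"tx":0.3,"ty":-0.1,"tz":1,"turn":0},{"grip":-0.3,"tx":0.3,"ty":-0.1,"tz":1,"turn":0},{"grip":-0.3,"tx":0.3,"ty":-0.1,"tz":1,"turn":0},{"grip":-0.3,"tx":0.3,"ty":-0.1,"tz":1,"turn":0}]'

```text
clock: 6.1
position: [0.6504, -0.2089, 0.7556]
ee_rot: [2.976, -0.449, 0.63]
force: [0.0, 0.2, 0.7]
width: 0.652
```

```bash
cat >> h.py <<'E'
u=np.array([-.379,-.213,.900])
E
cat >> st.py <<'E'
import sys
if len(sys.argv)>1:
    t=np.array(eval(sys.argv[1])); print('norm shift to target',(t-s['position'])/.4)
E
python3 st.py '[0.40,-0.205,0.30]'
```

```text
6.1 [ 0.114  0.468  0.474  0.273 -0.313  2.002 -1.566] [ 0.65  -0.209  0.756] [0.034 0.241 0.731] 0.6518960420477203
[[ 0.874 -0.296  0.386]
 [-0.268 -0.955 -0.124]
 [ 0.406  0.005 -0.914]]
tilt deg 23.94864438065369 dir -17.79730089662476 jaw az -107.19614443615558 jaw z 0.004660010198034095
norm shift to target [-0.626  0.01  -1.139]
```

>>> drive_tool --increments '[{"grip":-0.3,"tx":-0.62,"ty":0.01,"tz":-1,"turn":0.784},{"grip":-0.3,"tx":-0.62,"ty":0.01,"tz":-1,"turn":0.784},{"grip":-0.3,"tx":-0.62,"ty":0.01,"tz":-1,"turn":0.784},{"grip":-0.3,"tx":-0.62,"ty":0.01,"tz":-1,"turn":0.784},{"grip":-0.3,"tx":-0.62,"ty":0.01,"tz":-1,"turn":0.784},{"grip":-0.3,"tx":-0.62,"ty":0.01,"tz":-1,"turn":0.784},{"grip":-0.3,"tx":-0.62,"ty":0.01,"tz":-1,"turn":0.784},{"grip":-0.3,"tx":-0.62,"ty":0.01,"tz":-1,"turn":0.784},{"grip":-0.3,"tx":-0.62,"ty":0.01,"tz":-1,"turn":0.784},{"grip":-0.3,"tx":-0.62,"ty":0.01,"tz":-1,"turn":0.784},{"grip":-0.3,"tx":-0.62,"ty":0.01,"tz":-1,"turn":0.784},{"grip":-0.3,"tx":-0.62,"ty":0.01,"tz":-1,"turn":0.784},{"grip":-0.3,"tx":-0.62,"ty":0.01,"tz":-1,"turn":0.784},{"grip":-0.3,"tx":-0.62,"ty":0.01,"tz":-1,"turn":0.784}]'

```text
clock: 7.5
position: [0.4038, -0.205, 0.3571]
ee_rot: [-2.877, -0.771, -0.614]
force: [0.4, 0.1, 0.1]
width: 0.65
```

```bash
python3 st.py '[0.414,-0.197,0.167]'
```

```text
7.5 [ 0.171 -0.079  0.46   1.955 -0.386  1.106 -0.265] [ 0.404 -0.205  0.357] [0.403 0.091 0.144] 0.6497140499926882
[[ 0.791  0.499  0.356]
 [ 0.458 -0.867  0.197]
 [ 0.407  0.007 -0.914]]
tilt deg 23.999976595650843 dir 29.036008953565524 jaw az -60.09253503295001 jaw z 0.00677140510995386
norm shift to target [ 0.026  0.02  -0.475]
```

>>> drive_tool --increments '[{"grip":-0.3,"tx":0.03,"ty":0.02,"tz":-0.12,"turn":0},{"grip":-0.3,"tx":0.03,"ty":0.02,"tz":-0.24,"turn":0},{"grip":-0.3,"tx":0.03,"ty":0.02,"tz":-0.36,"turn":0},{"grip":-0.3,"tx":0.026,"ty":0.02,"tz":-0.475,"turn":0},{"grip":-0.3,"tx":0.026,"ty":0.02,"tz":-0.475,"turn":0},{"grip":-0.3,"tx":0.026,"ty":0.02,"tz":-0.475,"turn":0}]'

```text
clock: 8.1
position: [0.4152, -0.1975, 0.1681]
ee_rot: [-2.877, -0.77, -0.613]
force: [0.7, -0.3, 0.9]
width: 0.654
```

```bash
cat > look.py <<'E'
import sys
from h import *
tag,sx,sy,tx,ty=sys.argv[1],*map(int,sys.argv[2:6])
def crop(n,im,x,y,w=100,h=150):
    s=400//w; im=im[:,:,::-1]; c=cv2.resize(np.ascontiguousarray(im[y:y+h,x:x+w]),(w*s,h*s),interpolation=cv2.INTER_CUBIC)
    for k in range(0,w,10): cv2.putText(c,str(x+k),(k*s,8),0,.3,(0,255,255))
    for k in range(0,h,10): cv2.putText(c,str(y+k),(0,k*s+4),0,.3,(0,255,255))
    return c
a=snap('scene','s%s.png'%tag);b=snap('top','t%s.png'%tag)
cv2.imwrite('pics/m%s.png'%tag,np.hstack([crop('s',a,sx,sy),crop('t',b,tx,ty)]))
E
python3 look.py 1 190 150 260 130; python3 st.py '[0.4575,-0.1729,0.057]'; python3 -c "
from h import *
c=np.array([.4406,-.1823,.0985])
for n in ('scene','top'): print(proj(n,[c+(h-87)/1000*u for h in (0,60,94)]),proj(n,observe()['position']))"
```

```text
8.2 [ 0.219  0.173  0.471  2.246 -0.752  0.717  0.203] [ 0.416 -0.198  0.17 ] [0.522 0.114 0.518] 0.6514078582695221
[[ 0.789  0.499  0.359]
 [ 0.459 -0.867  0.196]
 [ 0.409  0.01  -0.913]]
tilt deg 24.13778451840577 dir 28.61995874803211 jaw az -60.09229429735946 jaw z 0.010070177362133628
norm shift to target [ 0.103  0.063 -0.282]
[[244.496746   235.1999716 ]
 [236.14219728 227.22403769]
 [231.11858944 222.42483246]] [[221.70788416 211.31867217]]
[[301.80101559 210.12360566]
 [307.33461028 216.38389769]
 [310.68491544 220.1751848 ]] [[318.0737679  227.07639345]]
```

View pics/m1.png

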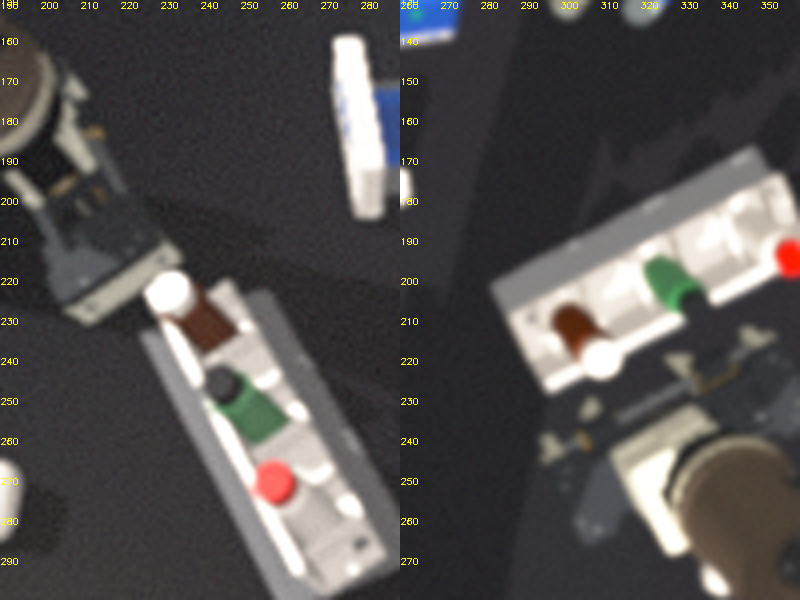

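>>> drive_tool --increments '[{"grip":-0.3,"tx":0.02,"ty":0.013,"tz":-0.056,"turn":0},{"grip":-0.3,"tx":0.041,"ty":0.025,"tz":-0.112,"turn":0},{"grip":-0.3,"tx":0.062,"ty":0.038,"tz":-0.168,"turn":0},{"grip":-0.3,"tx":0.082,"ty":0.05,"tz":-0.224,"turn":0},{"grip":-0.3,"tx":0.103,"ty":0.063,"tz":-0.282,"turn":0},{"grip":-0.3,"tx":0.103,"ty":0.063,"tz":-0.282,"turn":0},{"grip":-0.3,"tx":0.103,"ty":0.063,"tz":-0.282,"turn":0}]'

```text
clock: 8.9
position: [0.4587, -0.1734, 0.0589]
ee_rot: [-2.878, -0.773, -0.623]
force: [-0.6, 0.0, 0.8]
width: 0.651
```

```bash
python3 look.py 2 190 150 260 130;python3 st.py '[0.4575,-0.1729,0.057]'
```

```text
9.0 [ 0.303  0.417  0.273  2.31  -1.206  0.507  0.599] [ 0.458 -0.174  0.059] [ 0.251 -0.052  0.095] 0.6519374955651593
[[ 0.788  0.498  0.362]
 [ 0.459 -0.867  0.195]
 [ 0.411  0.013 -0.912]]
tilt deg 24.267733890206983 dir 28.27795266990241 jaw az -60.11013610138356 jaw z 0.012680847003214729
norm shift to target [-0.002  0.002 -0.005]
```

View pics/m2.png

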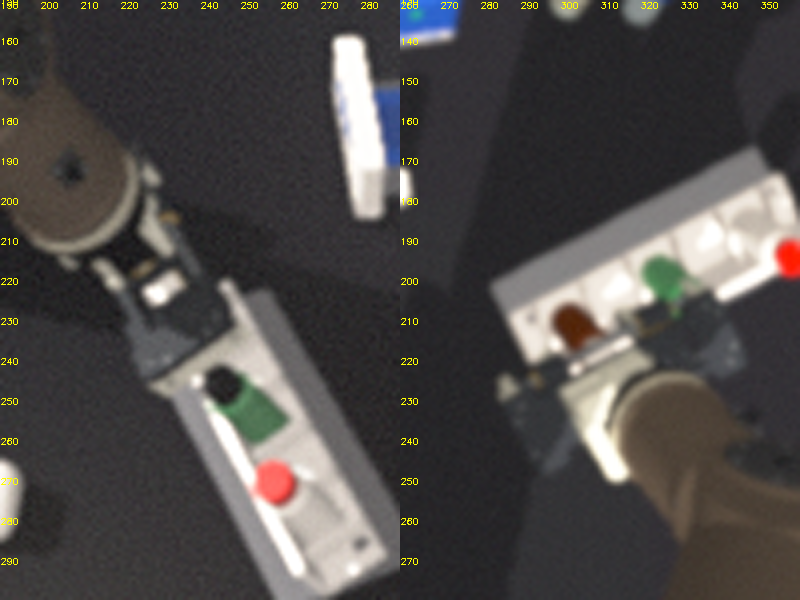

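>>> drive_tool --increments '[{"grip":0,"tx":0,"ty":0,"tz":0,"turn":0},{"grip":0.15,"tx":0,"ty":0,"tz":0,"turn":0},{"grip":1,"tx":0,"ty":0,"tz":0,"turn":0},{"grip":1,"tx":0,"ty":0,"tz":0,"turn":0},{"grip":1,"tx":0,"ty":0,"tz":0,"turn":0},{"grip":1,"tx":0,"ty":0,"tz":0,"turn":0},{"grip":1,"tx":0,"ty":0,"tz":0,"turn":0}]' --newtons 23

```text
clock: 9.7
position: [0.4585, -0.1737, 0.0594]
ee_rot: [-2.878, -0.772, -0.625]
force: [-1.7, 1.6, 6.7]
width: 0.388
```

>>> drive_tool --increments '[{"grip":1,"tx":-0.019,"ty":-0.0107,"tz":0.045,"turn":0},{"grip":1,"tx":-0.038,"ty":-0.0213,"tz":0.09,"turn":0},{"grip":1,"tx":-0.057,"ty":-0.032,"tz":0.135,"turn":0},{"grip":1,"tx":-0.076,"ty":-0.0426,"tz":0.18,"turn":0},{"grip":1,"tx":-0.095,"ty":-0.053,"tz":0.225,"turn":0},{"grip":1,"tx":-0.114,"ty":-0.064,"tz":0.27,"turn":0},{"grip":1,"tx":-0.15,"ty":-0.064,"tz":0.36,"turn":0},{"grip":1,"tx":-0.15,"ty":-0.064,"tz":0.45,"turn":0},{"grip":1,"tx":-0.15,"ty":-0.064,"tz":0.5,"turn":0},{"grip":1,"tx":-0.15,"ty":-0.064,"tz":0.5,"turn":0}]'

```text
clock: 10.7
position: [0.3995, -0.2002, 0.2621]
ee_rot: [-2.88, -0.774, -0.631]
force: [-0.2, -0.5, -2.6]
width: 0.389
```

```bash
python3 st.py
```

```text
10.7 [ 0.16  -0.005  0.509  2.144 -0.507  0.887 -0.074] [ 0.4   -0.2    0.262] [-0.234 -0.505 -2.589] 0.38919506567736356
[[ 0.786  0.498  0.367]
 [ 0.46  -0.867  0.193]
 [ 0.414  0.017 -0.91 ]]
tilt deg 24.47520713994096 dir 27.785589165856663 jaw az -60.11701491371133 jaw z 0.01665736797557245
```

>>> drive_tool --increments '[{"grip":1,"tx":0.04,"ty":0.665,"tz":0.2,"turn":-0.313},{"grip":1,"tx":0.04,"ty":0.665,"tz":0.2,"turn":-0.313},{"grip":1,"tx":0.04,"ty":0.665,"tz":0.2,"turn":-0.313},{"grip":1,"tx":0.04,"ty":0.665,"tz":0.2,"turn":-0.313},{"grip":1,"tx":0.04,"ty":0.665,"tz":0.2,"turn":-0.313},{"grip":1,"tx":0.04,"ty":0.665,"tz":0.2,"turn":-0.313},{"grip":1,"tx":0.04,"ty":0.665,"tz":0.2,"turn":-0.313},{"grip":1,"tx":0.04,"ty":0.665,"tz":0.2,"turn":-0.313},{"grip":1,"tx":0.04,"ty":0.665,"tz":0.2,"turn":-0.313}]'

```text
clock: 11.6
position: [0.4154, 0.0697, 0.3421]
ee_rot: [-3.029, -0.31, -0.659]
force: [0.1, 0.1, -2.1]
width: 0.385
```

>>> drive_tool --increments '[{"grip":1,"tx":-0.2,"ty":-0.03,"tz":0,"turn":0},{"grip":1,"tx":-0.4,"ty":-0.06,"tz":0,"turn":0},{"grip":1,"tx":-0.4,"ty":-0.06,"tz":0,"turn":0},{"grip":1,"tx":-0.4,"ty":-0.06,"tz":0,"turn":0},{"grip":1,"tx":-0.4,"ty":-0.06,"tz":0,"turn":0}]'

```text
clock: 12.1
position: [0.3195, 0.0486, 0.3087]
ee_rot: [-3.001, -0.305, -0.623]
force: [-0.6, -0.3, -1.3]
width: 0.387
```

```bash
python3 st.py
```

```text
12.1 [-0.273 -0.436 -0.054  2.315  0.009  0.851 -1.7  ] [0.32  0.049 0.309] [-0.62  -0.275 -1.29 ] 0.38675670518649374
[[ 0.899  0.205  0.388]
 [ 0.18  -0.979  0.1  ]
 [ 0.4   -0.02  -0.916]]
tilt deg 23.616900283753576 dir 14.455987055749501 jaw az -78.1582405927186 jaw z -0.019939036926028372
```

>>> drive_tool --increments '[{"grip":1,"tx":-0.6,"ty":-0.12,"tz":0,"turn":0},{"grip":1,"tx":-0.6,"ty":-0.12,"tz":0,"turn":0},{"grip":1,"tx":-0.6,"ty":-0.12,"tz":0,"turn":0},{"grip":1,"tx":-0.6,"ty":-0.12,"tz":0,"turn":0}]'

```text
clock: 12.5
position: [0.2973, 0.03, 0.2561]
ee_rot: [-2.961, -0.307, -0.615]
force: [0.2, 0.7, -1.7]
width: 0.385
```

```bash
python3 st.py
```

```text
12.5 [-0.139 -0.437 -0.038  2.45  -0.131  0.718 -1.46 ] [0.297 0.03  0.256] [ 0.2    0.68  -1.693] 0.3847754159469172
[[ 0.898  0.217  0.383]
 [ 0.176 -0.975  0.139]
 [ 0.403 -0.058 -0.913]]
tilt deg 24.033729678579586 dir 20.019496903882285 jaw az -77.4731782240839 jaw z -0.05805151448731543
```

>>> drive_tool --increments '[{"grip":1,"tx":0.06,"ty":0.1,"tz":0.12,"turn":0},{"grip":1,"tx":0.06,"ty":0.1,"tz":0.12,"turn":0},{"grip":1,"tx":0.06,"ty":0.1,"tz":0.12,"turn":0}]'

```text
clock: 12.8
position: [0.3226, 0.0709, 0.3054]
ee_rot: [-2.961, -0.308, -0.618]
force: [0.1, -0.5, -1.7]
width: 0.39
```

>>> drive_tool --increments '[{"grip":1,"tx":-0.8,"ty":0,"tz":0.38,"turn":0},{"grip":1,"tx":-0.8,"ty":0,"tz":0.38,"turn":0},{"grip":1,"tx":-0.8,"ty":0,"tz":0.38,"turn":0},{"grip":1,"tx":-0.8,"ty":0,"tz":0.38,"turn":0}]'

```text
clock: 13.2
position: [0.307, 0.0795, 0.3097]
ee_rot: [-2.957, -0.281, -0.592]
force: [0.1, 1.0, -1.2]
width: 0.385
```

```bash
python3 st.py
```

```text
13.2 [-0.103 -0.433 -0.194  2.307 -0.149  0.857 -1.602] [0.307 0.079 0.31 ] [ 0.056  1.029 -1.239] 0.38532725680591695
[[ 0.907  0.202  0.37 ]
 [ 0.159 -0.977  0.146]
 [ 0.391 -0.073 -0.917]]
tilt deg 23.43774681855021 dir 21.487124681316033 jaw az -78.28755623518015 jaw z -0.07340207123509923
```

>>> drive_tool --increments '[{"grip":1,"tx":0.2,"ty":0.02,"tz":0.2,"turn":0.1},{"grip":1,"tx":0.48,"ty":0.05,"tz":0.48,"turn":1},{"grip":1,"tx":0.48,"ty":0.05,"tz":0.48,"turn":1},{"grip":1,"tx":0.48,"ty":0.05,"tz":0.48,"turn":1},{"grip":1,"tx":0.48,"ty":0.05,"tz":0.48,"turn":1},{"grip":1,"tx":0.48,"ty":0.05,"tz":0.48,"turn":1},{"grip":1,"tx":0.48,"ty":0.05,"tz":0.48,"turn":1},{"grip":1,"tx":0.48,"ty":0.05,"tz":0.48,"turn":1},{"grip":1,"tx":0.48,"ty":0.05,"tz":0.48,"turn":1},{"grip":1,"tx":0.48,"ty":0.05,"tz":0.48,"turn":1}]'

```text
clock: 14.2
position: [0.4989, 0.0989, 0.5008]
ee_rot: [-2.299, -1.631, -0.404]
force: [-1.1, 0.2, -1.6]
width: 0.385
```

>>> drive_tool --increments '[{"grip":1,"tx":0,"ty":0,"tz":0,"turn":1},{"grip":1,"tx":0,"ty":0,"tz":0,"turn":1},{"grip":1,"tx":0,"ty":0,"tz":0,"turn":1},{"grip":1,"tx":0,"ty":0,"tz":0,"turn":1},{"grip":1,"tx":0,"ty":0,"tz":0,"turn":1},{"grip":1,"tx":0,"ty":0,"tz":0,"turn":1},{"grip":1,"tx":0,"ty":0,"tz":0,"turn":1},{"grip":1,"tx":0,"ty":0,"tz":0,"turn":1},{"grip":1,"tx":0,"ty":0,"tz":0,"turn":1}]'

```text
clock: 15.1
position: [0.4989, 0.0989, 0.5008]
ee_rot: [-1.15, -2.49, -0.137]
force: [0.5, -0.3, -1.2]
width: 0.385
```

```bash
python3 st.py
```

```text
15.1 [-0.242  0.337  0.226  1.145 -0.359  1.969  0.599] [0.499 0.099 0.501] [ 0.548 -0.316 -1.154] 0.3853728836319115
[[-0.586  0.749 -0.31 ]
 [ 0.711  0.658  0.248]
 [ 0.39  -0.075 -0.918]]
tilt deg 23.39125446237833 dir 141.27701314400647 jaw az 41.30313962410565 jaw z -0.07470918531043098
```

>>> drive_tool --increments '[{"grip":1,"tx":0,"ty":0,"tz":-0.25,"turn":0.1},{"grip":1,"tx":0,"ty":0,"tz":-0.25,"turn":0.833},{"grip":1,"tx":0,"ty":0,"tz":-0.25,"turn":0.833},{"grip":1,"tx":0,"ty":0,"tz":-0.25,"turn":0.833},{"grip":1,"tx":0,"ty":0,"tz":-0.25,"turn":0.833},{"grip":1,"tx":0,"ty":0,"tz":-0.25,"turn":0.833},{"grip":1,"tx":0,"ty":0,"tz":-0.25,"turn":0.833},{"grip":1,"tx":0,"ty":0,"tz":-0.25,"turn":0.833}]'

```text
clock: 15.9
position: [0.4985, 0.0988, 0.4012]
ee_rot: [0.002, -2.74, 0.108]
force: [-0.3, -0.2, -2.0]
width: 0.385
```

>>> drive_tool --increments '[{"grip":1,"tx":0.3,"ty":0.06,"tz":1,"turn":0},{"grip":1,"tx":0.3,"ty":0.06,"tz":1,"turn":0},{"grip":1,"tx":0.3,"ty":0.06,"tz":1,"turn":0},{"grip":1,"tx":0.3,"ty":0.06,"tz":1,"turn":0},{"grip":1,"tx":0.3,"ty":0.06,"tz":1,"turn":0}]'

```text
clock: 16.4
position: [0.4912, 0.0849, 0.5448]
ee_rot: [0.004, -2.924, -0.116]
force: [0.9, -1.4, -2.8]
width: 0.388
```

```bash
python3 st.py
```

```text
16.4 [ 0.135  0.325 -0.523  1.028  0.009  2.001  1.197] [0.491 0.085 0.545] [ 0.934 -1.364 -2.769] 0.38833451447424366
[[-0.977  0.006 -0.213]
 [-0.011  0.997  0.078]
 [ 0.213  0.079 -0.974]]
tilt deg 13.130873566669289 dir 159.83040235418073 jaw az 89.64998780314211 jaw z 0.07884799297223907
```

>>> drive_tool --increments '[{"grip":1,"tx":0,"ty":0,"tz":-0.2,"turn":0.1},{"grip":1,"tx":0,"ty":0,"tz":-0.2,"turn":0.5},{"grip":1,"tx":0,"ty":0,"tz":-0.2,"turn":0.5},{"grip":1,"tx":0,"ty":0,"tz":-0.2,"turn":0.5},{"grip":1,"tx":0,"ty":0,"tz":-0.2,"turn":0.5},{"grip":1,"tx":0,"ty":0,"tz":-0.2,"turn":0.5}]'

```text
clock: 17.0
position: [0.4912, 0.0843, 0.465]
ee_rot: [0.747, -2.817, -0.031]
force: [0.8, -0.1, -1.1]
width: 0.387
```

```bash
python3 st.py
```

```text
17.0 [ 0.149  0.341 -0.619  1.215  0.134  1.865  1.65 ] [0.491 0.084 0.465] [ 0.779 -0.146 -1.123] 0.3873576163801234
[[-0.845 -0.486 -0.224]
 [-0.491  0.87  -0.038]
 [ 0.213  0.078 -0.974]]
tilt deg 13.098933115368595 dir -170.4670819553456 jaw az 119.20629984592273 jaw z 0.07809686868209398
```

>>> drive_tool --increments '[{"grip":1,"tx":0.3,"ty":0.05,"tz":0.8,"turn":0},{"grip":1,"tx":0.3,"ty":0.05,"tz":0.8,"turn":0},{"grip":1,"tx":0.3,"ty":0.05,"tz":0.8,"turn":0},{"grip":1,"tx":0.3,"ty":0.05,"tz":0.8,"turn":0},{"grip":1,"tx":0.3,"ty":0.05,"tz":0.8,"turn":0}]'

```text
clock: 17.5
position: [0.5266, 0.0895, 0.5316]
ee_rot: [0.743, -2.844, -0.028]
force: [0.7, 0.4, -2.0]
width: 0.382
```

```bash
python3 st.py
```

```text
17.5 [-0.411  0.346  0.263  1.008 -0.095  2.001  1.897] [0.527 0.089 0.532] [ 0.672  0.375 -2.017] 0.382345743572909
[[-0.853 -0.482 -0.199]
 [-0.486  0.874 -0.033]
 [ 0.19   0.069 -0.979]]
tilt deg 11.629814231462587 dir -170.66518498210624 jaw az 118.88671443758525 jaw z 0.06871464977325059
```

>>> drive_tool --increments '[{"grip":1,"tx":0.3,"ty":0.05,"tz":1,"turn":0},{"grip":1,"tx":0.3,"ty":0.05,"tz":1,"turn":0},{"grip":1,"tx":0.3,"ty":0.05,"tz":1,"turn":0},{"grip":1,"tx":0.3,"ty":0.05,"tz":1,"turn":0}]'

```text
clock: 17.9
position: [0.5052, 0.1035, 0.6239]
ee_rot: [-0.754, 3.044, 0.081]
force: [0.1, 3.3, 0.3]
width: 0.387
```

>>> drive_tool --increments '[{"grip":1,"tx":0.3,"ty":0.05,"tz":1,"turn":0},{"grip":1,"tx":0.3,"ty":0.05,"tz":1,"turn":0},{"grip":1,"tx":0.3,"ty":0.05,"tz":1,"turn":0},{"grip":1,"tx":0.3,"ty":0.05,"tz":1,"turn":0}]'

```text
clock: 18.3
position: [0.5213, 0.1083, 0.6493]
ee_rot: [-0.731, 2.989, 0.081]
force: [-0.2, -0.7, -1.0]
width: 0.384
```

>>> drive_tool --increments '[{"grip":1,"tx":0.3,"ty":0.05,"tz":1,"turn":0},{"grip":1,"tx":0.3,"ty":0.05,"tz":1,"turn":0},{"grip":1,"tx":0.3,"ty":0.05,"tz":1,"turn":0},{"grip":1,"tx":0.3,"ty":0.05,"tz":1,"turn":0}]'

```text
clock: 18.7
position: [0.5374, 0.1158, 0.6708]
ee_rot: [-0.713, 2.934, 0.081]
force: [-0.5, -0.5, -1.9]
width: 0.389
```

```bash
python3 st.py
```

```text
18.7 [-0.419  0.249  0.241  0.775 -0.13   2.002  1.797] [0.537 0.116 0.671] [-0.462 -0.492 -1.935] 0.3888266144342667
[[-0.882 -0.46   0.105]
 [-0.454  0.888  0.08 ]
 [-0.13   0.023 -0.991]]
tilt deg 7.601934857594054 dir 37.43803927997798 jaw az 117.40591586281228 jaw z 0.0232429880185381
```

>>> drive_tool --increments '[{"grip":1,"tx":0.1,"ty":-0.07,"tz":-0.4,"turn":-0.1},{"grip":1,"tx":0.19,"ty":-0.128,"tz":-1,"turn":-0.3},{"grip":1,"tx":0.19,"ty":-0.128,"tz":-1,"turn":-0.3},{"grip":1,"tx":0.19,"ty":-0.128,"tz":-1,"turn":-0.3},{"grip":1,"tx":0.19,"ty":-0.128,"tz":-1,"turn":-0.3},{"grip":1,"tx":0.19,"ty":-0.128,"tz":-1,"turn":-0.3},{"grip":1,"tx":0.19,"ty":-0.128,"tz":-1,"turn":-0.3},{"grip":1,"tx":0.19,"ty":-0.128,"tz":-1,"turn":-0.3},{"grip":1,"tx":0.19,"ty":-0.128,"tz":-1,"turn":-0.3},{"grip":1,"tx":0.19,"ty":-0.128,"tz":-1,"turn":-0.3},{"grip":1,"tx":0.19,"ty":-0.128,"tz":-1,"turn":-0.3},{"grip":1,"tx":0.19,"ty":-0.128,"tz":-1,"turn":-0.3}]'

```text
clock: 19.9
position: [0.6146, 0.0652, 0.2737]
ee_rot: [-0.245, 2.999, 0.052]
force: [0.1, -0.5, -0.4]
width: 0.39
```

```bash
python3 st.py '[.613,.065,.13]'; python3 look.py 3 250 90 190 80; python3 -c "
from h import *
s=observe();z=R.from_rotvec(s['ee_rot']).as_matrix()[:,2]
for n in ('scene','top'): print(proj(n,[s['position']+z*d for d in (-.053,-.0188,.0412)]))"
```

```text
19.9 [-0.369  0.309  0.253  1.665 -0.12   1.045  1.655] [0.615 0.065 0.274] [ 0.068 -0.513 -0.368] 0.3900546919897956
[[-0.978 -0.164  0.129]
 [-0.159  0.986  0.045]
 [-0.134  0.024 -0.991]]
tilt deg 7.848453809863459 dir 19.32271275875811 jaw az 99.44255439245163 jaw z 0.023645859661171494
norm shift to target [-0.004 -0.    -0.359]
[[295.0880157  113.16616448]
 [295.80577622 122.19595504]
 [296.9909607  137.19379374]]
[[233.04035121 154.66365697]
 [233.29593058 155.30020991]
 [233.70745334 156.32513348]]
```

View pics/m3.png

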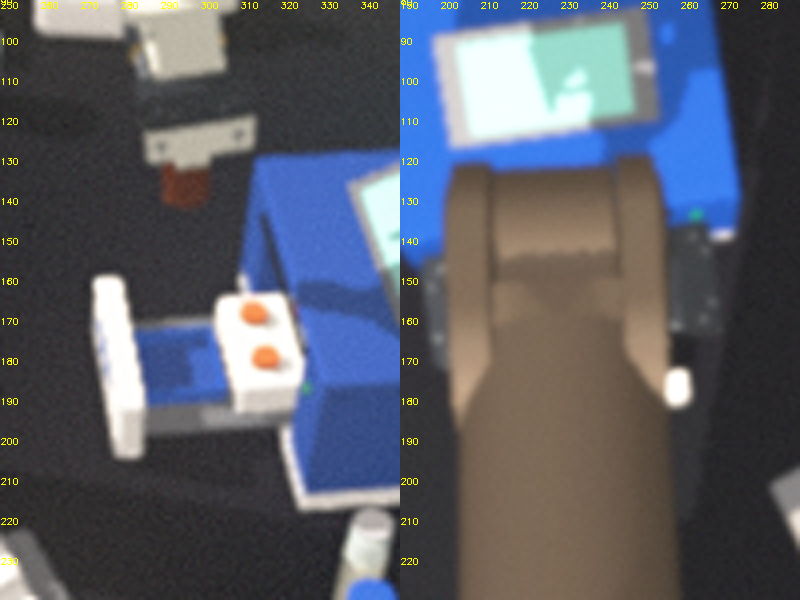

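>>> drive_tool --increments '[{"grip":1,"tx":-0.004,"ty":0,"tz":-0.1,"turn":0},{"grip":1,"tx":-0.004,"ty":0,"tz":-0.2,"turn":0},{"grip":1,"tx":-0.004,"ty":0,"tz":-0.3,"turn":0},{"grip":1,"tx":-0.004,"ty":0,"tz":-0.38,"turn":0},{"grip":1,"tx":-0.004,"ty":0,"tz":-0.44,"turn":0},{"grip":1,"tx":-0.004,"ty":0,"tz":-0.47,"turn":0},{"grip":1,"tx":-0.004,"ty":0,"tz":-0.484,"turn":0},{"grip":1,"tx":-0.004,"ty":0,"tz":-0.484,"turn":0},{"grip":1,"tx":-0.004,"ty":0,"tz":-0.484,"turn":0}]'

```text
clock: 20.9
position: [0.6137, 0.0653, 0.081]
ee_rot: [-0.245, 2.997, 0.052]
force: [0.4, -0.5, -2.0]
width: 0.384
```

```bash
python3 st.py ; python3 look.py 4 250 90 190 80
```

```text
20.9 [-0.316  0.512  0.19   1.889 -0.203  0.621  1.735] [0.614 0.065 0.081] [ 0.362 -0.509 -1.977] 0.38385102103228647
[[-0.978 -0.164  0.13 ]
 [-0.159  0.986  0.046]
 [-0.136  0.024 -0.99 ]]
tilt deg 7.934566084106739 dir 19.24984164248214 jaw az 99.44659573443796 jaw z 0.0237242930997929
```

View pics/m4.png

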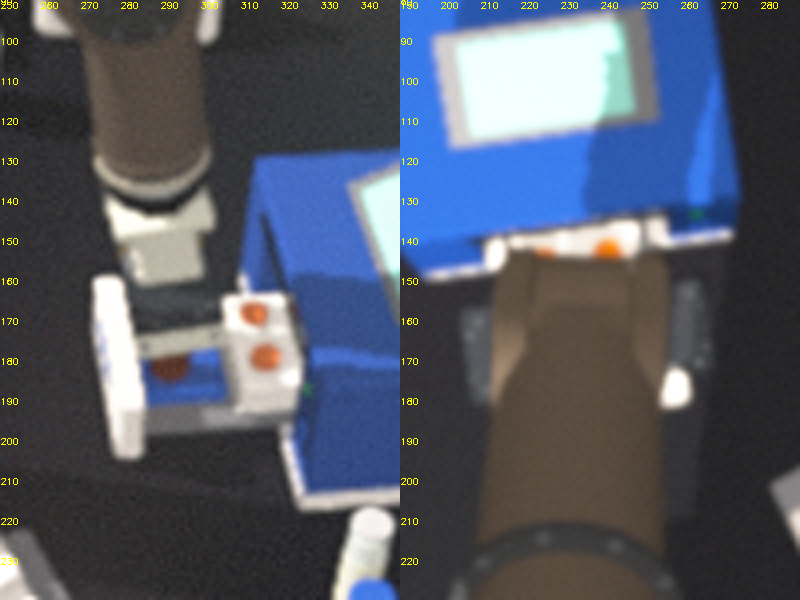

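```bash
python3 -c "
from h import *
b=np.array([.619,.066,.03]);x=np.array([.988,.156,0]);y=np.array([-.156,.988,0])
for p in [b,b-.035*x,b+.035*x,b-.035*y,b+.045*x-.055*y+[0,0,.034],b-.06*x-.078*y+[0,0,.044],b-.06*x+.078*y+[0,0,.044]]: print(proj('scene',p),proj('top',p))"
```

```text
[[292.70055761 182.97185667]] [[237.45716975 166.72257745]]
[[282.65842165 183.54767459]] [[238.68782693 176.54675212]]
[[302.70304403 182.39910675]] [[236.23459038 156.94914838]]
[[294.13544472 190.3041904 ]] [[247.35713977 165.45913528]]
[[309.10322239 186.8464684 ]] [[251.2469897  150.32947789]]
[[278.58628489 191.67076209]] [[261.87397011 179.27166714]]
[[273.40074636 159.27713376]] [[216.07344961 185.13988717]]
```

>>> drive_tool --increments '[{"grip":1,"tx":0,"ty":0,"tz":-0.005,"turn":0},{"grip":1,"tx":0,"ty":0,"tz":-0.01,"turn":0},{"grip":1,"tx":0,"ty":0,"tz":-0.015,"turn":0},{"grip":1,"tx":0,"ty":0,"tz":-0.015,"turn":0},{"grip":1,"tx":0,"ty":0,"tz":-0.015,"turn":0}]'

```text
clock: 21.5
position: [0.6138, 0.0652, 0.0751]
ee_rot: [-0.245, 2.997, 0.053]
force: [0.5, 0.6, 0.8]
width: 0.385
```

>>> drive_tool --increments '[{"grip":1,"tx":0,"ty":0,"tz":-0.004,"turn":0},{"grip":1,"tx":0,"ty":0,"tz":-0.004,"turn":0},{"grip":1,"tx":0,"ty":0,"tz":-0.004,"turn":0}]'

```text
clock: 21.8
position: [0.615, 0.0653, 0.0746]
ee_rot: [-0.245, 2.994, 0.053]
force: [-0.5, -0.3, 8.9]
width: 0.387
```

```bash
python3 -c "
from h import *
print([observe()['force'][2].round(2) for _ in range(3)])"
```

```text
[np.float64(8.88), np.float64(8.88), np.float64(8.88)]
```

>>> drive_tool --increments '[{"grip":1,"tx":0,"ty":0,"tz":0,"turn":0},{"grip":0.2,"tx":0,"ty":0,"tz":0,"turn":0},{"grip":0.17,"tx":0,"ty":0,"tz":0,"turn":0},{"grip":0.14,"tx":0,"ty":0,"tz":0,"turn":0},{"grip":0.1,"tx":0,"ty":0,"tz":0,"turn":0},{"grip":0,"tx":0,"ty":0,"tz":0,"turn":0},{"grip":-0.15,"tx":0,"ty":0,"tz":0,"turn":0},{"grip":-0.3,"tx":0,"ty":0,"tz":0,"turn":0},{"grip":-0.3,"tx":0,"ty":0,"tz":0,"turn":0}]' --newtons 20

```text
clock: 22.7
position: [0.615, 0.0653, 0.0746]
ee_rot: [-0.245, 2.994, 0.053]
force: [-0.2, -0.9, 0.5]
width: 0.643
```

```bash
python3 st.py '[.6,.063,.3]'; python3 look.py 5 250 90 190 80
```

```text
22.7 [-0.313  0.521  0.186  1.893 -0.206  0.605  1.739] [0.615 0.065 0.075] [-0.162 -0.877  0.52 ] 0.6430014103309302
[[-0.977 -0.164  0.133]
 [-0.159  0.986  0.046]
 [-0.139  0.024 -0.99 ]]
tilt deg 8.098858522261848 dir 19.05178072261831 jaw az 99.44189843739352 jaw z 0.023748817348841673
norm shift to target [-0.037 -0.006  0.564]
```

View pics/m5.png

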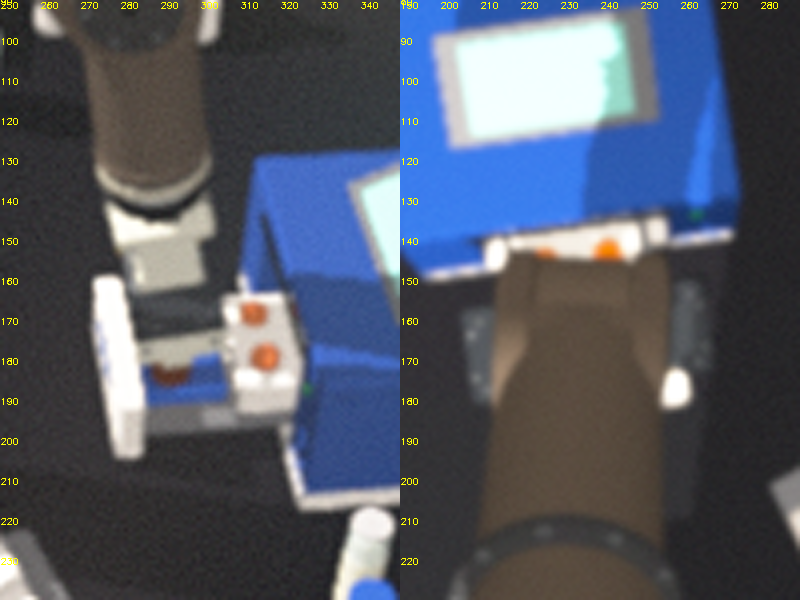

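>>> drive_tool --increments '[{"grip":-0.3,"tx":-0.004,"ty":-0.001,"tz":0.04,"turn":0},{"grip":-0.3,"tx":-0.01,"ty":-0.003,"tz":0.1,"turn":0},{"grip":-0.3,"tx":-0.02,"ty":-0.006,"tz":0.17,"turn":0},{"grip":-0.3,"tx":-0.03,"ty":-0.008,"tz":0.26,"turn":0},{"grip":-0.3,"tx":-0.05,"ty":-0.01,"tz":0.36,"turn":0},{"grip":-0.3,"tx":-0.07,"ty":-0.02,"tz":0.46,"turn":0},{"grip":-0.3,"tx":-0.2,"ty":-0.03,"tz":0.56,"turn":0},{"grip":-0.3,"tx":-0.3,"ty":-0.04,"tz":0.66,"turn":0},{"grip":-0.3,"tx":-0.3,"ty":-0.04,"tz":0.7,"turn":0},{"grip":-0.3,"tx":-0.3,"ty":-0.04,"tz":0.7,"turn":0}]'

```text
clock: 23.8
position: [0.495, 0.0492, 0.3595]
ee_rot: [-0.244, 2.987, 0.056]
force: [0.3, -0.1, -0.1]
width: 0.649
```

```bash
python3 st.py; python3 look.py 6 250 90 190 80
```

```text
23.8 [-0.431  0.032  0.251  1.785 -0.033  1.178  1.564] [0.495 0.049 0.359] [ 0.312 -0.103 -0.114] 0.6490516606131431
[[-0.976 -0.164  0.141]
 [-0.159  0.986  0.049]
 [-0.147  0.025 -0.989]]
tilt deg 8.555045318642671 dir 19.10728615843172 jaw az 99.44842447374494 jaw z 0.0252319081670017
```

View pics/m6.png

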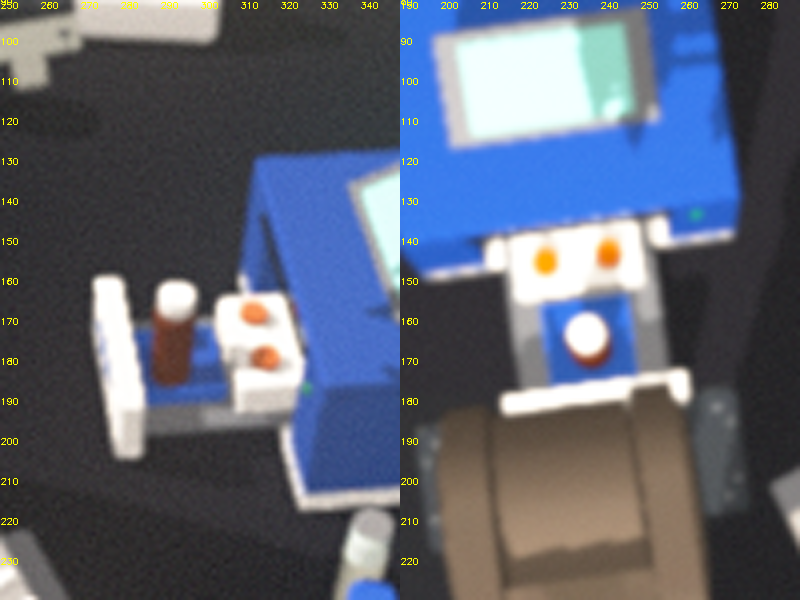

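>>> drive_tool --increments '[{"grip":1,"tx":0.3,"ty":0.05,"tz":1,"turn":0},{"grip":1,"tx":0.3,"ty":0.05,"tz":1,"turn":0},{"grip":1,"tx":0.3,"ty":0.05,"tz":1,"turn":0},{"grip":1,"tx":0.3,"ty":0.05,"tz":1,"turn":0},{"grip":1,"tx":0.3,"ty":0.05,"tz":1,"turn":0},{"grip":1,"tx":0.3,"ty":0.05,"tz":1,"turn":0},{"grip":1,"tx":0.3,"ty":0.05,"tz":1,"turn":0},{"grip":1,"tx":0.3,"ty":0.05,"tz":1,"turn":0},{"grip":1,"tx":0.3,"ty":0.05,"tz":1,"turn":0}]'

```text
clock: 24.8
position: [0.5954, 0.0681, 0.6887]
ee_rot: [-0.239, 2.939, 0.056]
force: [0.6, 0.1, -0.9]
width: 0.006
```

>>> drive_tool --increments '[{"grip":1,"tx":0.3,"ty":0.05,"tz":1,"turn":0},{"grip":1,"tx":0.3,"ty":0.05,"tz":1,"turn":0},{"grip":1,"tx":0.3,"ty":0.05,"tz":1,"turn":0},{"grip":1,"tx":0.3,"ty":0.05,"tz":1,"turn":0}]'

```text
clock: 25.2
position: [0.5989, 0.074, 0.7129]
ee_rot: [-0.233, 2.884, 0.061]
force: [0.8, -0.4, 0.6]
width: 0.008
```

>>> drive_tool --increments '[{"grip":1,"tx":0.3,"ty":0.05,"tz":1,"turn":0},{"grip":1,"tx":0.3,"ty":0.05,"tz":1,"turn":0},{"grip":1,"tx":0.3,"ty":0.05,"tz":1,"turn":0},{"grip":1,"tx":0.3,"ty":0.05,"tz":1,"turn":0}]'

```text
clock: 25.6
position: [0.6033, 0.0791, 0.7369]
ee_rot: [-0.228, 2.827, 0.065]
force: [0.8, -0.5, -0.9]
width: 0.008
```

```bash
python3 st.py '[.46,.04,.35]'
```

```text
25.6 [-0.361  0.326  0.345  0.52  -0.179  2.002  1.582] [0.603 0.079 0.737] [ 0.825 -0.498 -0.875] 0.008283170934514202
[[-0.941 -0.163  0.295]
 [-0.149  0.986  0.069]
 [-0.302  0.021 -0.953]]
tilt deg 17.64115755962529 dir 13.151613037492174 jaw az 99.39181560707739 jaw z 0.02084854501599147
norm shift to target [-0.358 -0.098 -0.967]
```

>>> drive_tool --increments '[{"grip":1,"tx":-0.2,"ty":-0.05,"tz":-0.4,"turn":0},{"grip":1,"tx":-0.358,"ty":-0.098,"tz":-0.967,"turn":0},{"grip":1,"tx":-0.358,"ty":-0.098,"tz":-0.967,"turn":0},{"grip":1,"tx":-0.358,"ty":-0.098,"tz":-0.967,"turn":0},{"grip":1,"tx":-0.358,"ty":-0.098,"tz":-0.967,"turn":0},{"grip":1,"tx":-0.358,"ty":-0.098,"tz":-0.967,"turn":0},{"grip":1,"tx":-0.358,"ty":-0.098,"tz":-0.967,"turn":0},{"grip":1,"tx":-0.358,"ty":-0.098,"tz":-0.967,"turn":0},{"grip":1,"tx":-0.358,"ty":-0.098,"tz":-0.967,"turn":0},{"grip":1,"tx":-0.358,"ty":-0.098,"tz":-0.967,"turn":0},{"grip":1,"tx":-0.358,"ty":-0.098,"tz":-0.967,"turn":0},{"grip":1,"tx":-0.358,"ty":-0.098,"tz":-0.967,"turn":0}]'

```text
clock: 26.8
position: [0.4626, 0.0405, 0.3533]
ee_rot: [-0.227, 2.822, 0.066]
force: [0.4, -0.0, 0.0]
width: 0.009
```

```bash
python3 st.py '[.48,.043,.047]'
```

```text
26.8 [-0.488 -0.139  0.256  1.985  0.042  0.979  1.485] [0.463 0.041 0.353] [ 0.41  -0.013  0.042] 0.009419519971729769
[[-0.94  -0.163  0.3  ]
 [-0.149  0.986  0.07 ]
 [-0.307  0.021 -0.951]]
tilt deg 17.924106465450777 dir 13.153691708817789 jaw az 99.40115916497851 jaw z 0.021164552248088293
norm shift to target [ 0.043  0.006 -0.766]
```

>>> drive_tool --increments '[{"grip":1,"tx":0.043,"ty":0.006,"tz":-0.766,"turn":0},{"grip":1,"tx":0.043,"ty":0.006,"tz":-0.766,"turn":0},{"grip":1,"tx":0.043,"ty":0.006,"tz":-0.766,"turn":0},{"grip":1,"tx":0.043,"ty":0.006,"tz":-0.766,"turn":0},{"grip":1,"tx":0.043,"ty":0.006,"tz":-0.766,"turn":0},{"grip":1,"tx":0.043,"ty":0.006,"tz":-0.766,"turn":0},{"grip":1,"tx":0.043,"ty":0.006,"tz":-0.766,"turn":0},{"grip":1,"tx":0.043,"ty":0.006,"tz":-0.766,"turn":0},{"grip":1,"tx":0.043,"ty":0.006,"tz":-0.766,"turn":0}]'

```text
clock: 27.7
position: [0.483, 0.0438, 0.0471]
ee_rot: [-0.228, 2.82, 0.067]
force: [0.0, 0.2, 0.8]
width: 0.002
```

```bash
python3 st.py '[.54,.053,.047]'
```

```text
27.7 [-0.351  0.37   0.2    2.384 -0.845  0.119  2.383] [0.483 0.044 0.047] [0.04  0.165 0.771] 0.0021088694793965335
[[-0.939 -0.164  0.302]
 [-0.149  0.986  0.071]
 [-0.309  0.022 -0.951]]
tilt deg 18.05848974532159 dir 13.212433886836818 jaw az 99.42433804679862 jaw z 0.02153592841341788
norm shift to target [ 0.142  0.023 -0.   ]
```

>>> drive_tool --increments '[{"grip":1,"tx":0.05,"ty":0.008,"tz":0,"turn":0},{"grip":1,"tx":0.1,"ty":0.016,"tz":0,"turn":0},{"grip":1,"tx":0.12,"ty":0.019,"tz":0,"turn":0},{"grip":1,"tx":0.13,"ty":0.021,"tz":0,"turn":0},{"grip":1,"tx":0.14,"ty":0.022,"tz":0,"turn":0},{"grip":1,"tx":0.15,"ty":0.024,"tz":0,"turn":0},{"grip":1,"tx":0.16,"ty":0.025,"tz":0,"turn":0},{"grip":1,"tx":0.17,"ty":0.027,"tz":0,"turn":0},{"grip":1,"tx":0.18,"ty":0.028,"tz":0,"turn":0},{"grip":1,"tx":0.19,"ty":0.03,"tz":0,"turn":0},{"grip":1,"tx":0.2,"ty":0.032,"tz":0,"turn":0},{"grip":1,"tx":0.21,"ty":0.033,"tz":0,"turn":0},{"grip":1,"tx":0.22,"ty":0.035,"tz":0,"turn":0}]'

```text
clock: 29.0
position: [0.5712, 0.0579, 0.047]
ee_rot: [-0.228, 2.82, 0.067]
force: [-1.8, 0.0, 0.8]
width: 0.005
```

```bash
python3 st.py; python3 look.py 7 250 90 190 80
```

```text
29.0 [-0.448  0.477  0.347  2.19  -0.785  0.253  2.31 ] [0.571 0.058 0.047] [-1.83   0.038  0.81 ] 0.0045670785054714716
[[-0.939 -0.164  0.301]
 [-0.149  0.986  0.071]
 [-0.309  0.022 -0.951]]
tilt deg 18.039159475725885 dir 13.240360043406193 jaw az 99.43098753481843 jaw z 0.021631878369874877
```

View pics/m7.png

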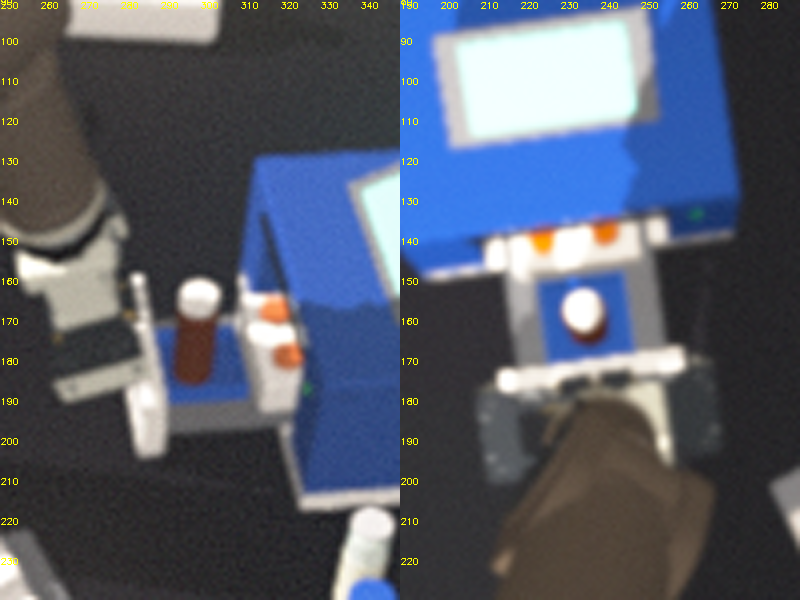

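>>> drive_tool --increments '[{"grip":1,"tx":0.012,"ty":0.002,"tz":0,"turn":0},{"grip":1,"tx":0.027,"ty":0.004,"tz":0,"turn":0},{"grip":1,"tx":0.044,"ty":0.007,"tz":0,"turn":0},{"grip":1,"tx":0.061,"ty":0.01,"tz":0,"turn":0},{"grip":1,"tx":0.078,"ty":0.012,"tz":0,"turn":0},{"grip":1,"tx":0.095,"ty":0.015,"tz":0,"turn":0},{"grip":1,"tx":0.112,"ty":0.018,"tz":0,"turn":0},{"grip":1,"tx":0.129,"ty":0.02,"tz":0,"turn":0},{"grip":1,"tx":0.146,"ty":0.023,"tz":0,"turn":0},{"grip":1,"tx":0.163,"ty":0.026,"tz":0,"turn":0},{"grip":1,"tx":0.178,"ty":0.028,"tz":0,"turn":0},{"grip":1,"tx":0.19,"ty":0.03,"tz":0,"turn":0},{"grip":1,"tx":0.2,"ty":0.032,"tz":0,"turn":0}]'

```text
clock: 30.4
position: [0.6523, 0.0708, 0.0472]
ee_rot: [-0.228, 2.819, 0.067]
force: [-2.3, 0.1, -0.6]
width: 0.008
```

```bash
python3 st.py
```

```text
30.4 [-0.485  0.58   0.426  1.999 -0.746  0.373  2.243] [0.652 0.071 0.047] [-2.33   0.141 -0.622] 0.0075466931907908685
[[-0.939 -0.164  0.303]
 [-0.149  0.986  0.071]
 [-0.31   0.021 -0.951]]
tilt deg 18.10041012907522 dir 13.137353535153299 jaw az 99.43190550622217 jaw z 0.021119224252469086
```

>>> drive_tool --increments '[{"grip":1,"tx":0.008,"ty":0.001,"tz":0,"turn":0},{"grip":1,"tx":0.014,"ty":0.002,"tz":0,"turn":0},{"grip":1,"tx":0.02,"ty":0.003,"tz":0,"turn":0},{"grip":1,"tx":0.026,"ty":0.004,"tz":0,"turn":0},{"grip":1,"tx":0.031,"ty":0.005,"tz":0,"turn":0}]'

```text
clock: 30.9
position: [0.6649, 0.0727, 0.0472]
ee_rot: [-0.228, 2.819, 0.067]
force: [-2.5, 1.2, 0.1]
width: 0.004
```

>>> drive_tool --increments '[{"grip":1,"tx":0.005,"ty":0.001,"tz":0,"turn":0},{"grip":1,"tx":0.01,"ty":0.0015,"tz":0,"turn":0},{"grip":1,"tx":0.015,"ty":0.0023,"tz":0,"turn":0},{"grip":1,"tx":0.015,"ty":0.0023,"tz":0,"turn":0}]'

```text
clock: 31.3
position: [0.6713, 0.0736, 0.0473]
ee_rot: [-0.228, 2.819, 0.066]
force: [-1.5, 0.3, 0.3]
width: 0.005
```

>>> drive_tool --increments '[{"grip":1,"tx":0.005,"ty":0.001,"tz":0,"turn":0},{"grip":1,"tx":0.01,"ty":0.0015,"tz":0,"turn":0},{"grip":1,"tx":0.01,"ty":0.0015,"tz":0,"turn":0}]'

```text
clock: 31.6
position: [0.6755, 0.0743, 0.0473]
ee_rot: [-0.228, 2.819, 0.066]
force: [-2.9, 1.0, 0.2]
width: 0.006
```

>>> drive_tool --increments '[{"grip":1,"tx":0.005,"ty":0.001,"tz":0,"turn":0},{"grip":1,"tx":0.01,"ty":0.0015,"tz":0,"turn":0},{"grip":1,"tx":0.01,"ty":0.0015,"tz":0,"turn":0}]'

```text
clock: 31.9
position: [0.6763, 0.0744, 0.0464]
ee_rot: [-0.228, 2.824, 0.068]
force: [-17.6, -0.7, 11.5]
width: 0.007
```

>>> drive_tool --increments '[{"grip":1,"tx":0.005,"ty":0.001,"tz":0,"turn":0},{"grip":1,"tx":0.01,"ty":0.0015,"tz":0,"turn":0},{"grip":1,"tx":0.01,"ty":0.0015,"tz":0,"turn":0}]'

```text
clock: 32.2
position: [0.6764, 0.0744, 0.0454]
ee_rot: [-0.227, 2.831, 0.07]
force: [-20.3, -1.0, 14.0]
width: 0.004
```

```bash
python3 st.py; python3 look.py 8 250 90 190 80
```

```text
32.2 [-0.49   0.619  0.45   1.93  -0.733  0.427  2.217] [0.676 0.074 0.045] [-20.304  -0.954  14.047] 0.003911216565429291
[[-0.943 -0.163  0.291]
 [-0.149  0.986  0.072]
 [-0.299  0.024 -0.954]]
tilt deg 17.469677575958837 dir 13.837076303061474 jaw az 99.40145518466043 jaw z 0.024332659480926597
```

View pics/m8.png

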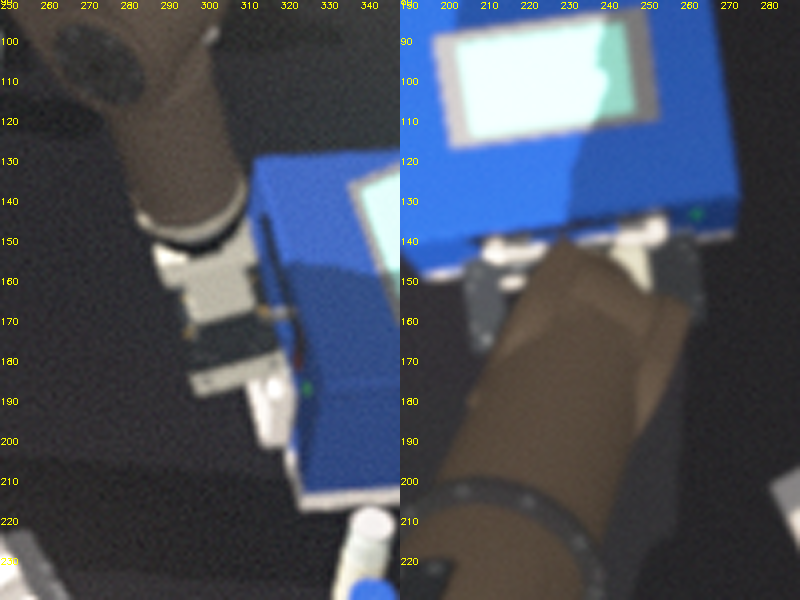

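>>> drive_tool --increments '[{"grip":1,"tx":-0.02,"ty":-0.003,"tz":0,"turn":0},{"grip":1,"tx":-0.08,"ty":-0.012,"tz":0,"turn":0},{"grip":1,"tx":-0.2,"ty":-0.03,"tz":0.02,"turn":0},{"grip":1,"tx":-0.32,"ty":-0.05,"tz":0.1,"turn":0},{"grip":1,"tx":-0.44,"ty":-0.07,"tz":0.2,"turn":0},{"grip":1,"tx":-0.5,"ty":-0.08,"tz":0.32,"turn":0},{"grip":1,"tx":-0.5,"ty":-0.08,"tz":0.45,"turn":0},{"grip":1,"tx":-0.5,"ty":-0.08,"tz":0.5,"turn":0},{"grip":1,"tx":-0.5,"ty":-0.08,"tz":0.5,"turn":0}]'

```text
clock: 33.2
position: [0.478, 0.0427, 0.2486]
ee_rot: [-0.227, 2.825, 0.074]
force: [0.0, 0.5, -0.3]
width: 0.003
```

```bash
python3 st.py; python3 - <<'E'
from h import *
a=snap('scene','s9.png')[:,:,::-1];b=snap('top','t9.png')[:,:,::-1]
f=lambda im,x,y,w,h,s:cv2.resize(np.ascontiguousarray(im[y:y+h,x:x+w]),(w*s,h*s),interpolation=cv2.INTER_CUBIC)
big=f(a,230,110,133,100,6)[:300,:400]
up=np.hstack([f(a,290,140,50,75,8)[:,:400],f(b,195,105,80,60,5).repeat(2,0)[:600,:400]])
def lab(c,x,y,s,n):
    for k in range(0,n,10): cv2.putText(c,str(x+k),(k*s,8),0,.3,(0,255,255));cv2.putText(c,str(y+k),(0,k*s+4),0,.3,(0,255,255))
    return c
L=lab(f(a,290,140,50,75,8),290,140,8,75)
T=np.vstack([lab(f(b,195,100,80,60,5),195,100,5,80),lab(f(a,215,205,80,60,5),215,205,5,80)])
cv2.imwrite('pics/m9.png',np.hstack([L,T]))
E
```

```text
33.2 [-1.116 -0.083  0.91   2.178  0.078  0.705  1.483] [0.478 0.043 0.249] [ 0.008  0.546 -0.347] 0.0027046698383825798
[[-0.941 -0.164  0.296]
 [-0.148  0.986  0.075]
 [-0.305  0.026 -0.952]]
tilt deg 17.800735778744198 dir 14.127750717321689 jaw az 99.41342664273682 jaw z 0.026379554219318833
```

View pics/m9.png

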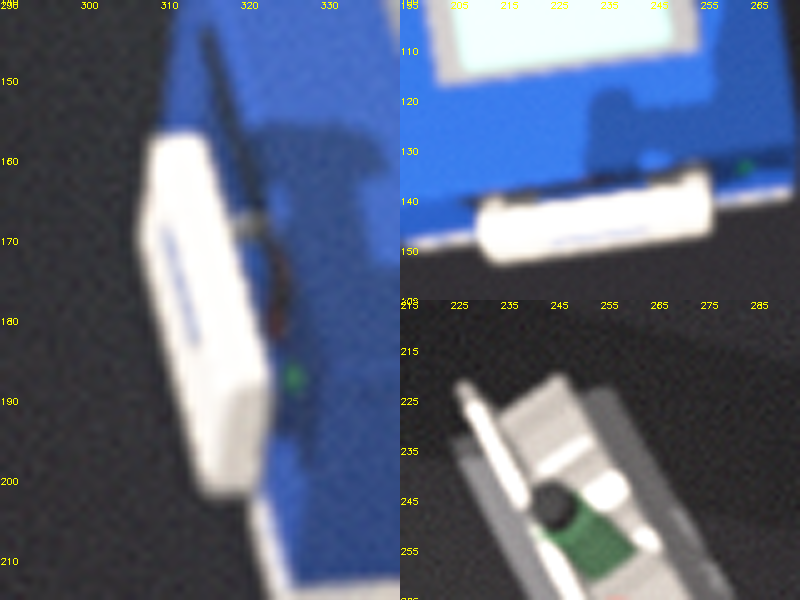

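```bash
python3 - <<'E'
from h import *
np.set_printoptions(precision=4,suppress=True)
a=onz('scene',[(273.6,159.2),(308.7,156.9)],.074);print(a,np.linalg.norm(a[1]-a[0]))
t=onz('top',[(215,178.2),(262,172.6)],.074);t2=onz('top',[(195+80/5,100+203/5),(195+308/5,100+172/5)],.074)
print(t,t2,np.linalg.norm(t2-t,axis=1))
# white foot strip of face beside panel vs panel outer foot (z~.012)
print('panel outer foot',onz('top',[(195+97/5,100+264/5),(195+708/5-80,100+235/5)],.012),'face foot',onz('top',[(195+22/5,100+247/5),(195+383/5,100+195/5)],.0))
E
```

```text
[[0.5482 0.1342 0.074 ]
 [0.6712 0.1559 0.074 ]] 0.12487265651760417
[[ 0.571   0.1382  0.074 ]
 [ 0.5946 -0.0202  0.074 ]] [[0.7    0.157  0.074 ]
 [0.7259 0.0018 0.074 ]] [0.1303 0.1331]
panel outer foot [[0.6696 0.151  0.012 ]
 [0.6948 0.001  0.012 ]] face foot [[ 0.6828  0.2071  0.    ]
 [ 0.7282 -0.0523  0.    ]]
```

```bash
python3 -c "
from cell import *
print(sign_off(),observe()['clock'])"
```

```text
the job is handed in; nothing more can be done
the job is handed in; nothing more can be done
```

The amber vial is in the blue bay with the tray pushed shut, and the job was handed in at about 33 s of the 66 s allowed.

**What I did**
- **Tilting the tool:** the drive only shifts and turns about z, so I got tilt by driving the arm into its reach limit. That gained about 3° in most calls, though some moved it much further.
- **Taking the vial out:** I leaned the tool about 24° to match the vial, gripped it at 23 N and drew it out along its own axis.
- **Setting it down:** I brought the tool back to about 8° from vertical, lowered the vial into the bay with about 10 N of contact, and let go.
- **Shutting the tray:** I pushed the panel with the closed fingers, leaning back about 18°, at under 0.1 m/s. It came to a sharp stop, and I pressed to about 20 N before backing off.

**Last checks**
- **Vial:** it was seen standing upright in the bay after release and again partway through the push. After closing, I could only see its cap and some brown through the gap.
- **Tray shut:** the tool's stop position puts the panel 20.4 mm proud of the face. The image gave 22–24 mm, good to about 3 mm, against 20 mm nominal. Panel travel was about 128 mm.
- **Neighbours:** the green bottle was in its place in the last view and the white bottle looked untouched earlier. I did not re-check the other bystanders at the end.

**Caveats**
- **Joint 6:** it sat on its range limits for part of the job, reading 2.002 against 2.00 and 0.119 against 0.12. That may count as passing the range.
- **First un-tilt attempt:** folding the arm in close to the base gained almost nothing and rolled the tool about 4°. I then turned the tool half round and used the outer reach limit instead.

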